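# Start the bowl warmer

## Task

Start the table-top warmer by pressing its controls with the fingertips: first tip the rocker switch over fully by pressing its raised end, the end nearest the robot, then push the long key fully down until it stays down, and last press the round start button fully in and let it spring back out. Leave the short square key up, do not press a later control before the earlier one is done, and do not pick up or shift the bowls, the flour shaker or the dough scraper.

Things in the scene. Friction and masses are not known exactly. Their poses are not given: they have to be found in the camera images.
- warmer: low metal box, 250 deep (x), 270 wide (y), 70 mm high, fixed. Origin: on the table under the middle of the control row; x to the back, up to 15 degrees askew, y left along the row. On its flat top 4 black controls, in varying order, in a row along the front edge at y = -87, -29, 29, 87 mm, each on a steel plate 68 x 48 x 3 mm; 2 bowls behind them, centred about 130 mm behind the row
- rocker_press (a point): where to press the rocker: top of its raised near end, 16 mm from the pivot towards the robot; moves with it, about 89 mm over the table at the start, drops 6 mm as it tips. The rocker is a slab 48 mm long (front to back), 30 wide, 8 thick, in a low grey frame, pivoted across its middle 82 mm over the table. In any of the four places in the row
- rocker (a joint): tip of the rocker, rad: 0 off (near end raised), 0.36 fully on (near end down). It has no spring and stays where it is left; about 2 N at the press point moves it
- long_key_top (a point): centre of the top of the long key, a narrow bar 60 mm front to back and 14 mm wide, top 87 mm over the table when up; it moves with the key. It may be in any of the four places in the row of controls.
- long_key (a joint): how far the long key is down, m: 0 up, 0.007 fully down (its top is then 80 mm over the table). No spring: it stays where it is pushed; about 4 N moves it
- short_key_top (a point): centre of the top of the short key, 20 mm square, top 87 mm over the table when up; not to be pressed. It may be in any of the four places in the row of controls.
- short_key (a joint): how far the short key is down, m: 0 up, 0.007 down. It also stays where it is pushed (about 4 N)
- start_top (a point): centre of the top of the round start button, 34 mm in diameter, top 87 mm over the table when out; it moves with the button. It may be in any of the four places in the row of controls.
- start (a joint): how far the start button is in, m: 0 out, 0.006 fully in. A spring pushes it back out (2 N at first, 5 N fully in)
- sauce_bowl: loose steel bowl of red sauce, 113 mm wide, 46 mm high, on the warmer's dark plate; origin at the centre of its underside, z up
- ham_bowl: loose steel bowl of pink diced ham, 125 mm wide, 47 mm high, on the warmer's dark plate; origin at the centre of its underside, z up
- flour_shaker: loose aluminium flour shaker with a domed lid, 74 mm wide, 116 mm high, on the table to the left of the warmer; origin at the centre of its underside, z up
- bench_scraper: loose dough scraper with a black grip, 100 x 150 x 22 mm, flat on the table between the robot and the warmer; origin at the centre of its underside, z up
There are look-alikes about, which are no part of the job. What is shaped like the sauce_bowl but green is not meant.

How it is judged:
By the outcome, as a careful person would: the job done as asked, in the order asked, and still so for the second after the job is handed in, with the robot touching nothing.
It also fails if it takes over 35 s, if anything falls off the work surface, if the arm or the gripper's body presses on something with over 40 N, if the wrist force passes 120 N, or if a joint passes its speed limit or range.

## Robot

A 6-joint arm with a two-finger parallel gripper is mounted at the origin on a cart in front of the work surface, level with it; the furniture and walls round the work are solid. World frame = base frame: x ahead of the robot, y to its left, z up, the work surface at z = 0. Lengths are in m, angles in rad, forces in N, time in s.
With the tool pointing down it reaches from about 0.3 to 0.775 m from the base axis. Payload 14.6 kg.
Tool frame: the origin (TCP) lies midway between the tips of the shut fingers; the grasp point (between the pads) lies 19 mm behind it; z points along the fingers, y is the line along which they close (so a half turn about z gives the same grasp; the last joint's range is limited). The gripper opens to 94 mm and grips with 3 to 60 N. Pads are 16 mm wide; open, the fingers measure 119 mm over their backs; the gripper's body (75 mm by 177 mm) begins 78 mm behind the grasp point.
Start: joints at [1.141, 0.3, 1.521, -0, 1.321, -0.067], TCP at [0.195, 0.514, 0.205] pointing down, gripper open.
Joint ranges: [-3.03, 3.03], [-0.79, 2.21], [0.23, 2.52], [-1.04, 4.18], [0, 3.07], [-2.55, 2.55]. Speed limits (rad/s): [2.22, 2.22, 2.57, 3.14, 3.14, 3.14].

## Interface

Orientations are given as a 3x3 rotation matrix whose columns are the frame's x, y, z axes.
In Python, from plant import ctrl, optics gives the robot as it stands.
- The arm moves only by the tool step_arm, never from a script. Its argument "plan" is one flat list of numbers, 5 for each row, row after row: the shift along the tool's x, y, z in mm, then the turn about the tool's z in rad, then the finger opening in mm, from 0 to 94. A call has 1 to 5 rows; each row shifts and turns the commanded pose from where the row before left it, along the tool's axes as they then stand; what a row does not reach is not made up. A row lasts 1/12 s, in which the tool goes at most 41.7 mm and 7.16 degrees, less where a joint would pass 70% of its speed; a pose out of reach is approached as far as the arm can. A call with a gripper value outside its range is refused whole. The fingers move at their own pace and stop on an object; "force" is the grip in N (left out, the last holds). Time passes only in rows, so rows that do not move let the fingers close. It gives the time, the measured TCP pose, the force, the opening and the grip force at its end, in the units of the state.
- ctrl.sense(): the state, without advancing time (a new reading comes with each control period).
- optics.snapshot(name): name is "scene" or "top"; returns (picture, depth): 400x640x3 uint8, red, green, blue; 400x640 float32, m along the optical axis (not along the pixel's ray), 0 where there is no reading.
- optics.camera_params(name): a dict with "fov_y" (degrees; the focal length in pixels is half the picture's height over the tangent of half this angle, whatever the lens; pixels are square), "cx", "cy" (the principal point, pixels), "R" (3x3) and "t" (3): a world point X has camera coordinates R X + t. Camera axes: x right, y down, z forward; pixel columns grow to the right and rows downward; lengths in m; the calibration is good to about 2 mm. A picture is of the moment at which its call begins. camera_params takes no time and is no camera call.
- ctrl.finish_job(): hands the job in; it is judged then, once.
The state is a dict: "time_s": time; "joint_positions": joint angles; "dq": joint speeds; "joint_efforts": joint torques, N m; "ee_pos": TCP position; "orientation": TCP orientation; "wrist_force": force on the tool from outside, world axes, zero at the start; "ft_torque": the same for the moment, N m; "finger_gap": finger opening in m; "grip_force": force on a finger pad.
Only numpy, scipy, OpenCV 4.12 (cv2) and the standard library are available. Lean on these libraries where they do the work, as an engineer would, in place of code of your own. Each camera call takes 0.05 s, during which the arm holds its last target. There are 200 camera calls.

## Working session

There is one attempt and no reset: what is moved stays moved. The work goes in short steps, Python scripts to look and compute and a tool call to move; the robot and the scene stay as the last step left them, time stands still between calls to the robot, and variables do not carry over. Pictures are saved under pics/ and viewed, at most 10 in all, crops included, and the job is handed in when it is done.

Besides the shell and the picture viewer there is one more tool, called after "Emit:" as name(argument=value, ...) on one line, values as JSON. step_arm: Moves the arm, as the interface text tells. Its arguments: {"type":"object","properties":{"plan":{"type":"array"},"force":{"type":"number"}},"required":["plan"]}

```bash
mkdir -p pics
cat > h.py <<'E'
import numpy as np,cv2
from plant import ctrl,optics
def snap(n,f):
    p,d=optics.snapshot(n); np.savez('pics/'+f+'.npz',p=p,d=d); cv2.imwrite('pics/'+f+'.png',p[:,:,::-1]); return p,d
def world(n,d,u,v,z=None):
    c=optics.camera_params(n); f=200/np.tan(np.radians(c['fov_y'])/2); R=np.array(c['R']);t=np.array(c['t'])
    r=np.array([(u-c['cx'])/f,(v-c['cy'])/f,1.])
    if z is None:
        w=d[max(0,int(v)-1):int(v)+2,max(0,int(u)-1):int(u)+2]; return R.T@(r*np.median(w)-t)
    o=-R.T@t; k=R.T@r; return o+k*(z-o[2])/k[2]
E
python3 - <<'E'
from h import *
snap('top','t0');snap('scene','s0')
s=ctrl.sense();print(s['ee_pos'],s['orientation'],s['time_s'],s['wrist_force'])
E
```

```text
[0.1951012  0.5139789  0.20495019] [[-9.34904318e-01  3.54899613e-01 -4.24584279e-04]
 [ 3.54899861e-01  9.34903849e-01 -9.38686286e-04]
 [ 6.38060778e-05 -1.02826676e-03 -9.99999469e-01]] 0.1 [ 0.22255584 -0.51883476 -0.22391723]
```

View pics/t0.png

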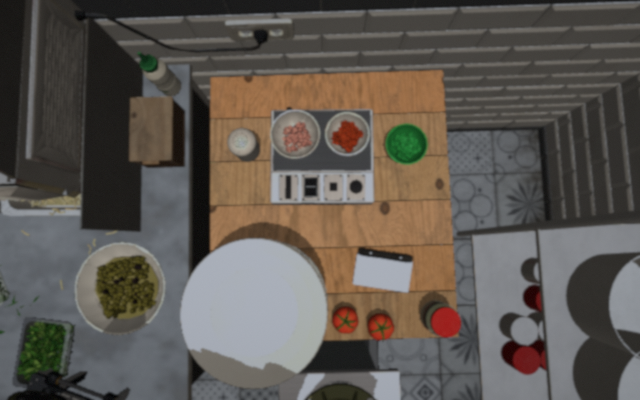

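View pics/s0.png

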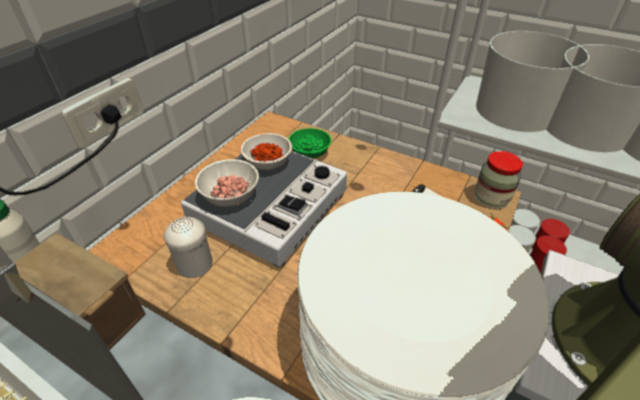

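Top view: the row holds a long bar at (288,187), a framed slab at (311,187), a small square at (333,187) and a round one at (356,187). The bowls are behind it, the green look-alike at (406,143), and the scraper at (383,270). I'll confirm in enlarged crops and measure.

Run:
```python
from h import *
a=np.load('pics/t0.npz');s=np.load('pics/s0.npz')
A=cv2.resize(a['p'][160:215,262:382],(800,367),interpolation=cv2.INTER_CUBIC)
B=cv2.resize(s['p'][150:245,240:360],(290,230),interpolation=cv2.INTER_CUBIC)
C=np.zeros((600,800,3),np.uint8);C[:367]=A;C[368:598,:290]=B
cv2.imwrite('pics/c0.png',C[:,:,::-1])
for n in('top',):
  c=optics.camera_params(n);print(c, -np.array(c['R']).T@c['t'])
for u,v in[(288,187),(311,187),(333,187),(356,187),(272,203),(374,203),(373,110),(273,110),(255,300),(383,270),(295,134),(347,133),(243,142),(320,250),(211,200),(450,200)]:
  print(u,v,world('top',a['d'],u,v).round(3))
c=optics.camera_params('scene');print(-np.array(c['R']).T@c['t'])
for u,v in[(275,221),(293,204),(309,186),(322,171),(420,290),(190,235)]: print(u,v,world('scene',s['d'],u,v).round(3))
```

```text
{'fov_y': 48.896272864725496, 'cx': 319.969537974374, 'cy': 199.6762786966891, 'R': array([[-0.02787085, -0.99952326, -0.01328426],
       [-0.99404723,  0.02911351, -0.10498817],
       [ 0.10532487,  0.01027907, -0.99438474]]), 't': array([0.05004263, 0.59908582, 1.14012267])} [0.47683106 0.02085788 1.19728229]
288 187 [0.629 0.113 0.087]
311 187 [0.628 0.054 0.086]
333 187 [ 0.626 -0.002  0.089]
356 187 [ 0.624 -0.06   0.087]
272 203 [0.592 0.158 0.059]
374 203 [ 0.59  -0.114  0.002]
373 110 [ 0.851 -0.122 -0.001]
273 110 [0.839 0.15  0.066]
255 300 [0.36  0.184 0.188]
383 270 [ 0.409 -0.13   0.008]
295 134 [0.761 0.091 0.107]
347 133 [ 0.758 -0.041  0.115]
243 142 [0.744 0.222 0.113]
320 250 [ 0.467  0.037 -0.   ]
211 200 [0.611 0.332 0.002]
450 200 [ 0.668 -0.545 -0.784]
[0.28310425 0.55884323 0.64780614]
275 221 [0.63  0.122 0.086]
293 204 [0.624 0.067 0.088]
309 186 [0.625 0.003 0.087]
322 171 [ 0.626 -0.053  0.087]
420 290 [0.327 0.211 0.187]
190 235 [0.728 0.241 0.105]
```

View pics/c0.png

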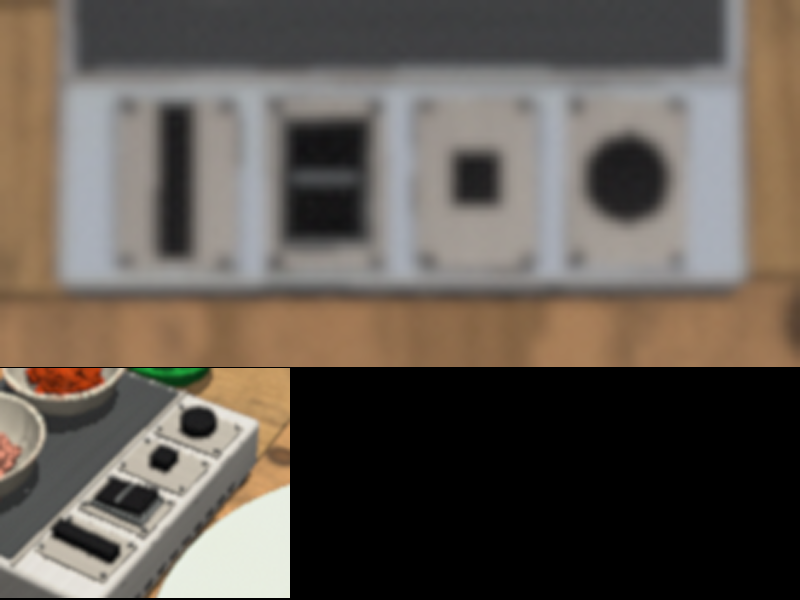

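The crops show the long key as the bar at crop (176,181), the rocker as the framed slab with its pivot line at (327,180), the short key as the 20 mm square at (476,178) and the start button as the disc at (627,179). The pale pot near (0.36,0.18) reaches z≈0.19, so I'll pass over it.

```bash
cat >> h.py <<'E'
def T():
    c=lambda x,y,z:world('top',None,(x+.5)/6.667-.5+262,(y+.5)/6.667-.5+160,z)
    L=c(176,181,.087);P=c(327,180,.086);K=c(476,178,.087);S=c(627,179,.087)
    ey=(L-S)/np.linalg.norm(L-S); ex=np.array([ey[1],-ey[0],0])
    return dict(L=L,P=P,K=K,S=S,R=P-.017*ex,ey=ey)
def go(k,z):
    s=ctrl.sense();R=np.array(s['orientation']);p=T()[k].copy();p[2]=z
    print(k,p.round(4),'mm in tool',(R.T@(p-s['ee_pos'])*1e3).round(1),'turn',-(np.arctan2(-T()['ey'][0],T()['ey'][1])-np.arctan2(-R[0,1],R[1,1])))
E
python3 - <<'E'
from h import *
t=T()
for k in t:print(k,t[k].round(4))
print([np.linalg.norm(t[a]-t[b]) for a,b in('LP','PK','KS')])
for u,v in[(181,313),(327,313),(254,239),(254,387)]:print(world('top',None,u,v,.187).round(3))
go('R',.27);go('R',.105)
E
```

```text
L [0.63   0.1129 0.087 ]
P [0.6288 0.0552 0.086 ]
K [ 0.6278 -0.0017  0.087 ]
S [ 0.6257 -0.0593  0.087 ]
R [0.6118 0.0557 0.086 ]
ey [0.0252 0.9997 0.    ]
[np.float64(0.057716952984395414), np.float64(0.05694993338166475), np.float64(0.05758933061353857)]
[0.336 0.352 0.187]
[0.327 0.023 0.187]
[0.498 0.185 0.187]
[0.171 0.189 0.187]
R [0.6118 0.0557 0.27  ] mm in tool [-552.2 -280.7  -64.8] turn -0.3375992088855779
R [0.6118 0.0557 0.105 ] mm in tool [-552.3 -280.5  100.2] turn -0.3375992088855779
```

Emit:
step_arm(plan=[0, 0, -25, -0.112, 0, 0, 0, -25, -0.112, 0, 0, 0, -20, -0.113, 0], force=20)

```text
time_s: 0.35
ee_pos: [0.1951, 0.5141, 0.2768]
orientation: [[-1.0, 0.02, -0.0], [0.02, 1.0, -0.0], [0.0, -0.0, -1.0]]
wrist_force: [-1.3, -0.1, 0.5]
finger_gap: 0.0775
grip_force: 0.0
```

```bash
python3 -c "
from h import *
go('R',.26)"
```

```text
R [0.6118 0.0557 0.26  ] mm in tool [-425.9 -449.9   16.8] turn 0.004920382342567295
```

Emit:
step_arm(plan=[-21, -22, 0, 0, 0, -21, -22, 0, 0, 0, -21, -22, 0, 0, 0, -21, -22, 0, 0, 0, -21, -22, 0, 0, 0])

```text
time_s: 0.77
ee_pos: [0.2979, 0.4003, 0.2752]
orientation: [[-1.0, 0.026, -0.0], [0.026, 1.0, -0.0], [0.0, -0.0, -1.0]]
wrist_force: [1.2, 0.5, 0.3]
finger_gap: 0.0443
grip_force: 0.0
```

Emit:
step_arm(plan=[-21, -22, 0, 0, 0, -21, -22, 0, 0, 0, -21, -22, 0, 0, 0, -21, -22, 0, 0, 0, -21, -22, 0, 0, 0])

```text
time_s: 1.18
ee_pos: [0.4001, 0.2875, 0.2753]
orientation: [[-1.0, 0.026, -0.0], [0.026, 1.0, -0.0], [0.0, -0.0, -1.0]]
wrist_force: [0.3, -0.7, -0.1]
finger_gap: 0.0108
grip_force: 0.0
```

Emit:
step_arm(plan=[-21, -22, 0, 0, 0, -21, -22, 0, 0, 0, -21, -22, 0, 0, 0, -21, -22, 0, 0, 0, -21, -22, 0, 0, 0])

```text
time_s: 1.6
ee_pos: [0.5023, 0.1748, 0.2752]
orientation: [[-1.0, 0.026, -0.0], [0.026, 1.0, -0.0], [0.0, -0.0, -1.0]]
wrist_force: [0.0, 0.1, -0.4]
finger_gap: 0.0007
grip_force: 0.0
```

Emit:
step_arm(plan=[-21, -22, 0, 0, 0, -21, -22, 0, 0, 0, -21, -22, 0, 0, 0, -21, -22, 0, 0, 0, 0, 0, 0, 0, 0])

```text
time_s: 2.02
ee_pos: [0.5853, 0.0824, 0.2742]
orientation: [[-1.0, 0.029, -0.001], [0.029, 1.0, -0.001], [0.001, -0.001, -1.0]]
wrist_force: [-0.7, 0.3, -0.4]
finger_gap: 0.0006
grip_force: 0.0
```

```bash
python3 -c "
from h import *
go('R',.12)"
```

```text
R [0.6118 0.0557 0.12  ] mm in tool [-27.5 -25.8 154.2] turn -0.004009530399262978
```

Emit:
step_arm(plan=[-14, -13, 20, 0, 0, -13, -13, 30, 0, 0, 0, 0, 35, 0, 0, 0, 0, 35, 0, 0, 0, 0, 34, 0, 0])

```text
time_s: 2.43
ee_pos: [0.609, 0.0593, 0.1194]
orientation: [[-1.0, 0.026, -0.001], [0.026, 1.0, 0.0], [0.001, -0.0, -1.0]]
wrist_force: [0.9, -0.4, 0.9]
finger_gap: 0.0004
grip_force: 0.0
```

Emit:
step_arm(plan=[0, 0, 0, 0, 0])

```text
time_s: 2.52
ee_pos: [0.6063, 0.0594, 0.1146]
orientation: [[-1.0, 0.026, -0.011], [0.026, 1.0, -0.0], [0.011, -0.001, -1.0]]
wrist_force: [-0.2, -0.5, -0.5]
finger_gap: 0.0003
grip_force: 0.0
```

Run:
```python
from h import *
a,_=snap('top','t1');s,_=snap('scene','s1')
C=np.zeros((600,800,3),np.uint8)
C[:300]=cv2.resize(a[155:215,240:400],(800,300),interpolation=cv2.INTER_CUBIC)
C[300:]=cv2.resize(s[150:240,230:350],(400,300),interpolation=cv2.INTER_CUBIC).repeat(1,0) if 0 else cv2.resize(s[130:250,200:520],(800,300),interpolation=cv2.INTER_CUBIC)
cv2.imwrite('pics/c1.png',C[:,:,::-1]);go('R',.09)
```

```text
R [0.6118 0.0557 0.09  ] mm in tool [-2.6 -3.8 31.8] turn -0.0004120027443238264
```

View pics/c1.png

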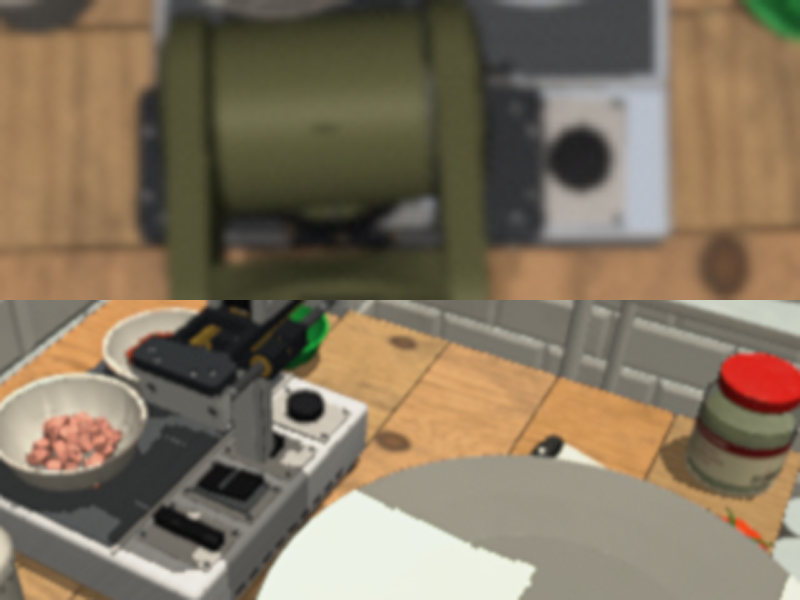

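The fingers (scene crop (255,440)) hang above the rocker's near side, and the scene is undisturbed. I'll centre the last few mm and go down slowly.

Emit:
step_arm(plan=[-1, -2, 8, 0, 0, -1, -2, 8, 0, 0, 0, 0, 6, 0, 0, 0, 0, 4, 0, 0, 0, 0, 0, 0, 0])

```text
time_s: 3.03
ee_pos: [0.6112, 0.0552, 0.0948]
orientation: [[-1.0, 0.026, -0.001], [0.026, 1.0, -0.0], [0.001, -0.0, -1.0]]
wrist_force: [0.5, -0.1, 0.3]
finger_gap: 0.0001
grip_force: 0.0
```

Emit:
step_arm(plan=[0, 0, 0, 0, 0, 0, 0, 0, 0, 0])

```text
time_s: 3.2
ee_pos: [0.6117, 0.0554, 0.0958]
orientation: [[-1.0, 0.026, 0.001], [0.026, 1.0, 0.0], [-0.001, 0.0, -1.0]]
wrist_force: [-0.6, -0.1, -0.3]
finger_gap: 0.0004
grip_force: 0.0
```

```bash
python3 -c "
from h import *
go('R',.083);print(ctrl.sense()['wrist_force'])"
```

```text
R [0.6118 0.0557 0.083 ] mm in tool [-0.1  0.3 12.8] turn -0.0004840830761559528
[-0.63350549 -0.12795761 -0.28308613]
```

Emit:
step_arm(plan=[0, 0, 2, 0, 0, 0, 0, 2, 0, 0, 0, 0, 2, 0, 0, 0, 0, 1, 0, 0, 0, 0, 0, 0, 0])

```text
time_s: 3.62
ee_pos: [0.6113, 0.0553, 0.0882]
orientation: [[-1.0, 0.026, -0.0], [0.026, 1.0, -0.0], [0.0, -0.0, -1.0]]
wrist_force: [-0.5, -0.3, 0.8]
finger_gap: 0.0003
grip_force: 0.1
```

Emit:
step_arm(plan=[0, 0, 1, 0, 0, 0, 0, 1, 0, 0, 0, 0, 1, 0, 0, 0, 0, 1, 0, 0, 0, 0, 0, 0, 0])

```text
time_s: 4.03
ee_pos: [0.6114, 0.0553, 0.0843]
orientation: [[-1.0, 0.026, -0.0], [0.026, 1.0, 0.0], [0.0, 0.0, -1.0]]
wrist_force: [-1.3, -1.0, 2.8]
finger_gap: 0.0002
grip_force: 1.1
```

Emit:
step_arm(plan=[0, 0, 1, 0, 0, 0, 0, 0, 0, 0])

```text
time_s: 4.2
ee_pos: [0.6114, 0.0553, 0.0837]
orientation: [[-1.0, 0.026, -0.0], [0.026, 1.0, 0.0], [0.0, 0.0, -1.0]]
wrist_force: [-4.3, 0.9, 5.7]
finger_gap: 0.0006
grip_force: 3.0
```

Emit:
step_arm(plan=[0, 0, 1, 0, 0, 0, 0, 0, 0, 0])

```text
time_s: 4.37
ee_pos: [0.6116, 0.0553, 0.0834]
orientation: [[-1.0, 0.026, 0.0], [0.026, 1.0, 0.0], [-0.0, 0.0, -1.0]]
wrist_force: [-6.1, -0.4, 11.2]
finger_gap: 0.0005
grip_force: 6.3
```

Emit:
step_arm(plan=[0, 0, 1, 0, 0, 0, 0, 0, 0, 0])

```text
time_s: 4.53
ee_pos: [0.6116, 0.0553, 0.0831]
orientation: [[-1.0, 0.026, 0.001], [0.026, 1.0, -0.0], [-0.001, -0.0, -1.0]]
wrist_force: [-10.5, 0.1, 17.5]
finger_gap: 0.0003
grip_force: 10.0
```

Hard stop at 17 N. Lift and move over to the long key.

Emit:
step_arm(plan=[0, 0, -3, 0, 0, 0, 0, -10, 0, 0, 0, 0, -12, 0, 0, -3, 10, 0, 0, 0, -5, 16, 0, 0, 0])

```text
time_s: 4.95
ee_pos: [0.6209, 0.0809, 0.1078]
orientation: [[-1.0, 0.027, 0.002], [0.027, 1.0, 0.0], [-0.002, 0.0, -1.0]]
wrist_force: [-0.1, -0.3, -0.1]
finger_gap: 0.0005
grip_force: 0.0
```

Emit:
step_arm(plan=[-5, 16, 0, 0, 0, -5, 14, 0, 0, 0, 0, 0, 0, 0, 0, 0, 0, 0, 0, 0])

```text
time_s: 5.28
ee_pos: [0.631, 0.1116, 0.1063]
orientation: [[-1.0, 0.024, 0.0], [0.024, 1.0, -0.0], [-0.0, -0.0, -1.0]]
wrist_force: [0.2, 0.2, -0.3]
finger_gap: 0.0002
grip_force: 0.0
```

Run:
```python
from h import *
go('L',.087)
s,_=snap('scene','s2')
C=cv2.resize(s[150:240,240:360],(800,600),interpolation=cv2.INTER_CUBIC)
cv2.imwrite('pics/c2.png',C[:,:,::-1])
```

```text
L [0.63   0.1129 0.087 ] mm in tool [ 1.   1.3 19.3] turn 0.0007106886102469477
```

View pics/c2.png

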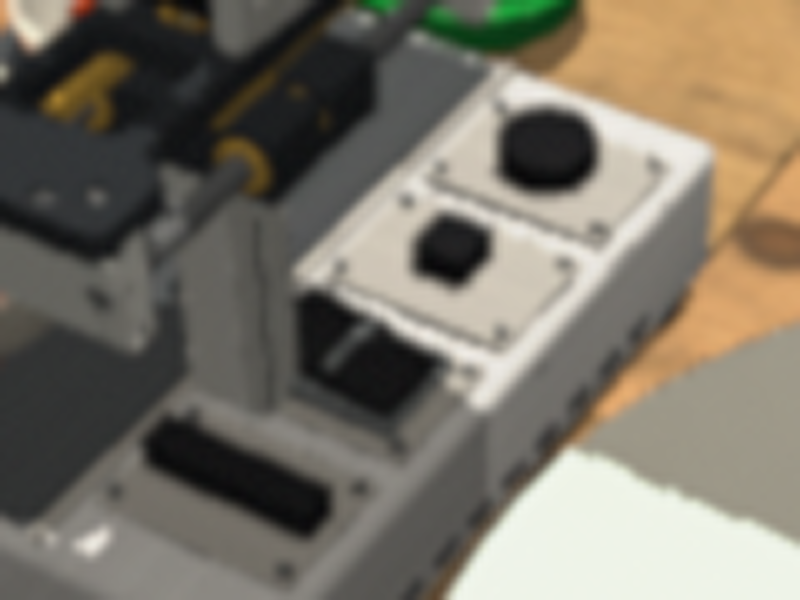

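The rocker's near end (crop (395,375)) is now down against the frame. I'll check it by depth before the next key.

Run:
```python
from h import *
d=np.load('pics/s2.npz')['d']
for x,y in[(395,375),(380,362),(360,355),(335,330),(320,315)]:print(x,y,world('scene',d,240+x/6.67,150+y/6.67).round(4))
```

```text
395 375 [0.6136 0.0611 0.0824]
380 362 [0.6199 0.0593 0.0833]
360 355 [0.6255 0.0614 0.0852]
335 330 [0.637  0.0572 0.0867]
320 315 [0.643  0.056  0.0891]
```

Emit:
step_arm(plan=[1, 1, 5, 0, 0, 0, 0, 5, 0, 0, 0, 0, 5, 0, 0, 0, 0, 2, 0, 0, 0, 0, 0, 0, 0])

```text
time_s: 5.75
ee_pos: [0.6296, 0.1115, 0.0886]
orientation: [[-1.0, 0.026, -0.001], [0.026, 1.0, -0.0], [0.001, -0.0, -1.0]]
wrist_force: [-0.1, 0.4, -0.6]
finger_gap: 0.0006
grip_force: 0.0
```

The rocker is fully over: it slopes about +0.2 rad towards the back. Now the long key.

Emit:
step_arm(plan=[0, 0, 2, 0, 0, 0, 0, 2, 0, 0, 0, 0, 2, 0, 0, 0, 0, 2, 0, 0, 0, 0, 0, 0, 0])

```text
time_s: 6.17
ee_pos: [0.6301, 0.1118, 0.0813]
orientation: [[-1.0, 0.026, 0.0], [0.026, 1.0, -0.0], [-0.0, -0.0, -1.0]]
wrist_force: [-0.0, 0.4, 0.3]
finger_gap: 0.0006
grip_force: 0.0
```

Emit:
step_arm(plan=[0, 0, 1, 0, 0, 0, 0, 1, 0, 0, 0, 0, 0, 0, 0])

```text
time_s: 6.42
ee_pos: [0.6301, 0.1118, 0.0802]
orientation: [[-1.0, 0.026, 0.001], [0.026, 1.0, -0.0], [-0.001, -0.0, -1.0]]
wrist_force: [-2.5, -1.5, 8.7]
finger_gap: 0.0009
grip_force: 4.3
```

Emit:
step_arm(plan=[0, 0, 1, 0, 0, 0, 0, 0, 0, 0])

```text
time_s: 6.58
ee_pos: [0.6302, 0.1118, 0.0801]
orientation: [[-1.0, 0.026, 0.001], [0.026, 1.0, 0.0], [-0.001, 0.0, -1.0]]
wrist_force: [-6.1, -1.7, 16.2]
finger_gap: 0.0006
grip_force: 8.1
```

Hard stop at z = 0.080, as expected. Lift and cross over to the start button.

Emit:
step_arm(plan=[0, 0, -3, 0, 0, 0, 0, -12, 0, 0, 0, 0, -15, 0, 0, 0, -15, -10, 0, 0, 0, -30, 0, 0, 0])

```text
time_s: 7.0
ee_pos: [0.6296, 0.0681, 0.1213]
orientation: [[-1.0, 0.022, 0.004], [0.022, 1.0, 0.001], [-0.004, 0.001, -1.0]]
wrist_force: [0.8, -0.1, 0.5]
finger_gap: 0.0004
grip_force: 0.0
```

Emit:
step_arm(plan=[0, -32, 0, 0, 0, 0, -32, 0, 0, 0, 0, -32, 0, 0, 0, 0, -20, 0, 0, 0, 0, -10, 0, 0, 0])

```text
time_s: 7.42
ee_pos: [0.6252, -0.0625, 0.1189]
orientation: [[-1.0, 0.028, 0.0], [0.028, 1.0, -0.0], [-0.0, -0.0, -1.0]]
wrist_force: [-0.1, 0.3, 0.9]
finger_gap: 0.0003
grip_force: 0.0
```

Emit:
step_arm(plan=[0, 0, 0, 0, 0, 0, 0, 0, 0, 0, 0, 0, 0, 0, 0])

```text
time_s: 7.67
ee_pos: [0.6256, -0.058, 0.1185]
orientation: [[-1.0, 0.025, 0.0], [0.025, 1.0, 0.0], [-0.0, 0.0, -1.0]]
wrist_force: [0.6, 0.2, -0.5]
finger_gap: 0.0007
grip_force: 0.0
```

Run:
```python
from h import *
go('S',.087)
s,d=snap('scene','s3')
C=cv2.resize(s[150:240,240:360],(800,600),interpolation=cv2.INTER_CUBIC)
cv2.imwrite('pics/c3.png',C[:,:,::-1])
for x,y in[(200,450),(235,475),(270,495)]:print(x,y,world('scene',d,240+x/6.67,150+y/6.67).round(4))
```

```text
S [ 0.6257 -0.0593  0.087 ] mm in tool [-0.1 -1.3 31.5] turn 0.0003832851102664181
200 450 [0.6474 0.1138 0.0797]
235 475 [0.6325 0.1177 0.0804]
270 495 [0.6195 0.119  0.08  ]
```

View pics/c3.png

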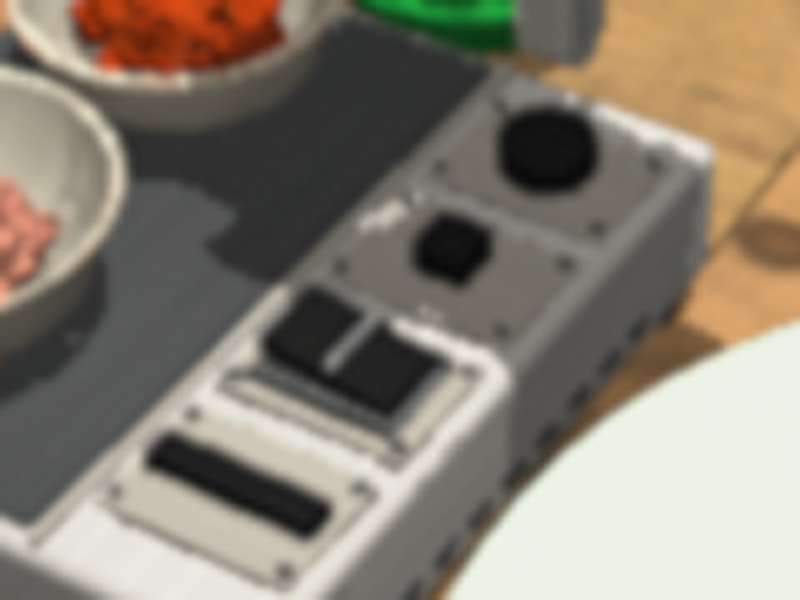

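The picture shows the long key down (top 0.080, crop (235,475)), the rocker tipped with its far end up (300,320), and the short key up (455,245). Now the start button.

Emit:
step_arm(plan=[0, -1, 8, 0, 0, 0, 0, 9, 0, 0, 0, 0, 8, 0, 0, 0, 0, 4, 0, 0, 0, 0, 0, 0, 0])

```text
time_s: 8.13
ee_pos: [0.625, -0.0598, 0.0879]
orientation: [[-1.0, 0.026, -0.002], [0.026, 1.0, 0.0], [0.002, 0.0, -1.0]]
wrist_force: [0.4, -0.7, 0.3]
finger_gap: 0.0004
grip_force: 0.0
```

Emit:
step_arm(plan=[0, 0, 2, 0, 0, 0, 0, 2, 0, 0, 0, 0, 2, 0, 0, 0, 0, 1, 0, 0, 0, 0, 0, 0, 0])

```text
time_s: 8.55
ee_pos: [0.6257, -0.0601, 0.0827]
orientation: [[-1.0, 0.026, 0.001], [0.026, 1.0, 0.0], [-0.001, 0.0, -1.0]]
wrist_force: [-0.9, 0.9, 4.5]
finger_gap: 0.0002
grip_force: 2.1
```

Emit:
step_arm(plan=[0, 0, 1, 0, 0, 0, 0, 1, 0, 0, 0, 0, 0, 0, 0])

```text
time_s: 8.8
ee_pos: [0.6257, -0.0601, 0.0812]
orientation: [[-1.0, 0.026, 0.001], [0.026, 1.0, -0.0], [-0.001, -0.0, -1.0]]
wrist_force: [-3.5, 1.3, 9.7]
finger_gap: 0.0009
grip_force: 4.5
```

Emit:
step_arm(plan=[0, 0, 1, 0, 0, 0, 0, 1, 0, 0, 0, 0, 0, 0, 0, 0, 0, 0, 0, 0])

```text
time_s: 9.13
ee_pos: [0.6259, -0.0601, 0.0809]
orientation: [[-1.0, 0.026, 0.002], [0.026, 1.0, -0.0], [-0.002, -0.0, -1.0]]
wrist_force: [-11.5, 2.5, 25.0]
finger_gap: 0.0003
grip_force: 12.3
```

Fully in, at the hard stop (z = 0.081, 25 N). Release and go clear.

Emit:
step_arm(plan=[0, 0, -3, 0, 0, 0, 0, -6, 0, 0, 0, 0, -15, 0, 0, 0, 0, -25, 0, 0, 0, 0, -30, 0, 0])

```text
time_s: 9.55
ee_pos: [0.6246, -0.0601, 0.1567]
orientation: [[-1.0, 0.026, -0.003], [0.026, 1.0, 0.0], [0.003, 0.0, -1.0]]
wrist_force: [0.8, 0.0, 0.9]
finger_gap: 0.0002
grip_force: 0.0
```

Emit:
step_arm(plan=[0, 0, -25, 0, 0, 0, 0, -10, 0, 0, 0, 0, 0, 0, 0, 0, 0, 0, 0, 0, 0, 0, 0, 0, 0])

```text
time_s: 9.97
ee_pos: [0.6249, -0.06, 0.1902]
orientation: [[-1.0, 0.026, -0.003], [0.026, 1.0, 0.0], [0.003, 0.0, -1.0]]
wrist_force: [-0.2, -0.4, -1.0]
finger_gap: 0.0007
grip_force: 0.0
```

Run:
```python
from h import *
s,d=snap('scene','s4')
C=cv2.resize(s[110:260,160:360],(800,600),interpolation=cv2.INTER_CUBIC)
cv2.imwrite('pics/c4.png',C[:,:,::-1])
for n,x,y in[('L',235,475),('near',395,375),('far',300,320),('short',452,235),('start',545,135)]:print(n,world('scene',d,240+x/6.67,150+y/6.67).round(4))
```

```text
L [0.6324 0.1178 0.0805]
near [0.6133 0.0615 0.0829]
far [0.6477 0.0599 0.088 ]
short [0.6289 0.0025 0.0872]
start [ 0.6281 -0.0547  0.0877]
```

View pics/c4.png

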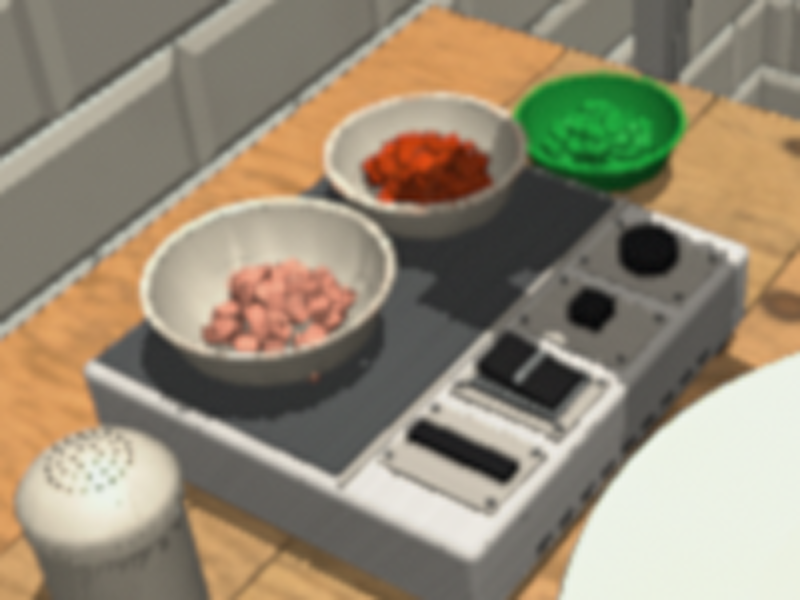

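The rocker is tipped (near end 0.083), the long key is down (0.080), the short key (crop (590,308)) is up at 0.087, and the start button (648,250) is back out at 0.087. The bowls and shaker haven't moved.

```bash
python3 -c "
from plant import ctrl
print(ctrl.finish_job())"
```

```text
the job is handed in; nothing more can be done
None
```

I pressed the rocker over, then the long key down, then the start button in and let it spring back. The short key is still up, nothing in view had shifted at the last look (the scraper wasn't re-checked), and the job was handed in at about 10 s.

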